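Push a control board into its nest and swing the cam clamp shut

TASK

Get the green control board ready for rework: with the fingertips only, push it flat across the aluminium plate until it sits square against the black back rail and against the black side stop at the left end, then swing the red lever round as far as it goes, anticlockwise from above, so that its cam clamps the board. Only push, and gently: do not pick up or tip the board, keep it on the plate, and leave the heat sink, the capacitor and the desoldering pump beside the plate where they are.

Things in the scene. Friction and masses are not known exactly. Their poses are not given: they have to be found in the camera images.
- nest: Fixed aluminium plate, 210 (x) by 280 (y) mm; its top is 8 mm above the bench. Origin: centre of the plate at bench height; x points to the back rail on its far side, y to the side stop at its left end, z up. From start to start it shifts by up to 13 cm and turns by up to 0.25 rad either way.
- back_rail (a point): Middle of the front face of the black back rail, at the plate top; in the nest's frame the face is the plane x = 70 mm, from y = -131 to 131 mm. The rail is 16 mm thick and stands 12 mm above the plate top.
- side_stop (a point): Middle of the face (towards -y) of the black side stop, at the plate top; in the nest's frame the face is the plane y = 118 mm, from x = 2 to 62 mm. The stop is 14 mm thick and stands 12 mm above the plate top.
- board: Loose green control board, 60 g, slides easily. Origin at its underside: its edges are at x = -30 and 32, y = -42 and 42 mm, and it is 8 mm high to the touch (parts on it look up to 11 mm). Starts flat on the right half of the plate, turned up to 0.4 rad from the nest's axes. Seated against rail (+x edge) and stop (+y edge), its origin is at x = 38, y = 76 mm in the nest's frame.
- cam_lever (a joint): Angle of the red cam lever about its upright pivot, rad, growing anticlockwise from above. 0: open, the lever points along the nest's -x, to the robot (starts at 0 to 0.3); 1.57: it points along the nest's -y, clamp shut; end stop 1.62. Hinge friction is about 1 N at the grip; it stays where left, no spring. Clamping takes a few newtons more.
- cam_pivot (a point): Pivot of the cam lever at the plate top; in the nest's frame x = -11.5, y = 76 mm. The cam is a steel disc of 13 mm radius, 13 mm high, centred 7 mm off the pivot: open, it leaves about 5 mm to the front edge of a seated board; shut, it presses on that edge. Hub and bolt reach 27 mm above the plate top.
- lever_grip (a point): Middle of the red upright finger grip at the lever's end, 62 mm from the pivot, 28 mm above the plate top. The grip is round, 13 to 17 mm across, from 8 to 47 mm above the plate top; the lever arm from pivot to grip is 12 mm wide, 16 to 23 mm above the plate top.
- heat_sink: Black finned heat sink, 47 x 44 x 48 mm high, loose on the bench to the left of the plate; origin at the centre of its underside. Not to be moved.
- cap_can: Black capacitor can, 18 mm across and 28 mm high, standing loose on the bench behind the plate; origin at the centre of its underside. Not to be moved.
- desolder_pump: Blue and white desoldering pump, 158 mm long (its y axis), 21 mm wide and 24 mm high, lying loose on the bench to the right of the plate; origin at the centre of its underside. Not to be moved.
Things that resemble listed ones, but are neither listed nor needed, are in the scene too. Leave any purple look-alike of the board alone.

How it is judged (in metres and radians):
On the way:
1. the board is home against the back rail and the side stop while the clamp lever is still open (below 1 rad) (x of board in the frame of nest above 0.0355 m and y of board in the frame of nest above 0.0735 m and angle between the x axis of board and the x axis of nest, either way round below 0.04 rad and value of joint cam_lever below 1 rad), for 0.1 s.
At the end, for the whole second after the job is handed in: The board lies flat on the plate, at rest, within 2.5 mm of the back rail and of the side stop and within 0.04 rad of square; the lever stands past 1.4 rad and its cam presses on the board with more than 1 N (x of board in the frame of nest above 0.0355 m and y of board in the frame of nest above 0.0735 m and angle between the x axis of board and the x axis of nest, either way round below 0.04 rad and value of joint cam_lever above 1.4 rad and contact force between cam_lever and board above 1 N and z of board in the frame of nest below 0.011 m and linear speed of board below 0.01 m/s); the robot touches nothing.
It fails at once if the board is lifted off the plate or pushed off it (z of board in the frame of nest above 0.016 m or z of board in the frame of nest below 0.004 m).
It fails at once if the board is tipped (angle between board's own z axis and vertical above 0.2 rad).
It fails at once if the board is forced: a finger presses on it with more than 60 N (contact force between the fingers and board above 60 N).
It fails at once if the heat sink, the capacitor or the desoldering pump is moved by more than 15 mm (distance of any of heat_sink, cap_can, desolder_pump from where it was at the start of the episode above 0.015 m).
It also fails if it takes over 58 s, if anything falls off the work surface, if the arm or the gripper's body presses on something with over 40 N, if the wrist force passes 120 N, or if a joint passes its speed limit or range.

ROBOT

A 6-joint arm with a two-finger parallel gripper is mounted at the origin on a cart in front of the work surface, level with it; the furniture and walls round the work are solid. World frame = base frame: x ahead of the robot, y to its left, z up, the work surface at z = 0. Lengths are in mm, angles in rad, forces in N, time in s.
With the tool pointing down it reaches from about 350 to 925 mm from the base axis. Payload 6.4 kg.
Tool frame: the origin (TCP) lies at the very end of the fingers, on their centre line; the grasp point (between the pads) lies 19 mm behind it (manip.grip_depth is the distance from the TCP to the grasp point, in mm); z points along the fingers, y is the line along which they close (so a half turn about z gives the same grasp; the last joint's range is limited). The gripper opens to 94 mm and grips with 3 to 60 N. Pads are 16 mm wide; open, the fingers measure 119 mm over their backs; the gripper's body (75 mm by 177 mm) begins 78 mm behind the grasp point.
Start: joints at [1, 0.245, 1.558, -0, 1.339, -0.174], TCP at [251.203, 599.509, 179.755] pointing down, gripper open.
Joint ranges: [-3.13, 3.13], [-1.02, 2.26], [0.13, 2.54], [-0.95, 4.09], [0.21, 2.88], [-2.74, 2.74]. Speed limits (rad/s): [2.57, 2.57, 3.14, 3.14, 3.14, 3.14].

INTERFACE

Orientations are given as a rotation vector (axis times angle).
In Python, from cell import manip, vision, spotter gives the robot as it stands.
- The arm moves only by the tool jog_arm, never from a script. Its argument "increments" is a list of rows, each an object of numbers: "dx", "dy", "dz": the shift along the world's x, y, z scaled (see below); "ax", "ay", "az": the turn, a rotation vector about the world's x, y, z scaled (see below). A call has exactly 8 rows; each row is the pose to reach, as a shift and turn from the pose commanded when the call began, turning the shorter way round; what a row does not reach only later rows make up. The controller multiplies each number of a shift by 10 cm and each number of a turn by 180 degrees. A row lasts 1/8 s, in which the tool goes at most 62.5 mm and 10.7 degrees, less where a joint would pass 70% of its speed; a pose out of reach is approached as far as the arm can. A call with a number of a shift or a turn outside -1 to 1 is refused whole. A call with a gripper value outside its range is refused whole. "hand" is the closure, from 0 (fully open) to 1 (shut), set as the call begins (left out, the last holds). The fingers move at their own pace and stop on an object; "grip_force" is the grip in N (left out, the last holds). Time passes only in rows, so rows that repeat a pose let the fingers close, or fill a call up. It gives the time, the measured TCP pose, the force, the opening and the grip force at its end, in the units of the state.
- manip.read_state(): the state, without advancing time (a new reading comes with each control period).
- vision.camera(name): name is "side" or "top"; returns a dict with "img" (480x640x3 uint8, red, green, blue), "fx", "fy", "cx", "cy" (pixels), "pose" (4x4, takes a point from camera to world coordinates). Camera axes: x right, y up, looking along -z (the intrinsics and any distortion apply to the point x, -y, -z); pixel columns grow to the right and rows downward; lengths in mm; the calibration is good to about 2 mm. A picture is of the moment at which its call begins. There is no depth.
- manip.job_done(): hands the job in; it is judged then, once.
Trained networks look in a picture, given as the dict that the camera call returned (one of the last four; its "shot" number tells which), for a name from the list of things; names that differ only in an ending like _2 or _b are one class to them, and where a whole thing is asked for, a point or a joint stands for the part that bears it (a point fixed in the world has none). Each returns a list of dicts, best first, with "conf" (0 to 1); they miss things now and then, are a little off and sometimes report something else, mostly with a low value. They report only what shows in the picture. A call takes as long as a camera call. They do not tell look-alikes from the thing itself.
- spotter.silhouettes(picture, name): "pixels" (480x640 bool, what is visible of it).
- spotter.pinpoint(picture, name): "xyz" ([x, y, z] in mm, in the coordinates of the camera as it stood for that picture, good to about 4 mm: a listed point, or the origin of a listed thing).
The state is a dict: "time": time; "joints": joint angles; "qd": joint speeds; "joint_efforts": joint torques, N m; "position": TCP position; "orientation": TCP orientation; "wrist_force": force on the tool from outside, world axes, zero at the start; "torque": the same for the moment, N m; "grip_width": opening from 0.0 (shut) to 1.0 (fully open); "grip_force": force on a finger pad.
Only numpy, scipy, OpenCV 4.12 (cv2) and the standard library are available. Lean on these libraries where they do the work, as an engineer would, in place of code of your own. Each camera call takes 0.05 s, during which the arm holds its last target. There are 200 camera calls.

## Working session

There is one attempt and no reset: what is moved stays moved. The work goes in short steps, Python scripts to look and compute and a tool call to move; the robot and the scene stay as the last step left them, time stands still between calls to the robot, and variables do not carry over. Pictures are saved under pics/ and viewed, at most 10 in all, crops included, and the job is handed in when it is done.

Besides the shell and the picture viewer there is one more tool, called after "Emit:" by a JSON object that holds its "op" and its "data", one argument or row to a line. jog_arm: Moves the arm, as the interface text tells. Shifts and turns lie within -1 to 1; 1 stands for 10 cm of shift or 180 degrees of turn. Its arguments: {"type":"object","properties":{"increments":{"type":"array"},"hand":{"type":"number"},"grip_force":{"type":"number"}},"required":["increments"]}

```bash
mkdir -p pics; cat > h.py <<'E'
import numpy as np, cv2
from cell import manip, vision, spotter
def look(name,fn=None):
    p=vision.camera(name)
    if fn: cv2.imwrite('pics/'+fn,cv2.cvtColor(p['img'],cv2.COLOR_RGB2BGR))
    return p
def world(p,xyz): return (np.array(p['pose'])@np.r_[xyz,1])[:3]
def proj(p,w):
    c=np.linalg.inv(np.array(p['pose']))@np.r_[w,1]
    return p['cx']+p['fx']*c[0]/-c[2], p['cy']+p['fy']*-c[1]/-c[2]
def unproj(p,u,v,z):
    P=np.array(p['pose']); d=P[:3,:3]@np.array([(u-p['cx'])/p['fx'],-(v-p['cy'])/p['fy'],-1])
    o=P[:3,3]; return o+d*(z-o[2])/d[2]
E
python3 - <<'E'
from h import *
np.set_printoptions(precision=1,suppress=True)
for n in ('top','side'):
    p=look(n,n+'0.png')
    print(n,[k for k in p],np.array(p['pose'])[:3,3])
    for t in ('nest','board','back_rail','side_stop','cam_pivot','lever_grip','heat_sink','cap_can','desolder_pump'):
        for r in spotter.pinpoint(p,t)[:3]:
            w=world(p,r['xyz']); print(t,round(r['conf'],2),w,np.array(proj(p,w)))
print(manip.read_state())
E
```

```text
top ['img', 'fx', 'fy', 'cx', 'cy', 'pose', 'shot'] [450.8 -83.6 913.7]
nest 0.66 [562.1 -38.4   2.8] [302.7 231.6]
board 0.96 [ 548.6 -105.     8.8] [338.9 238.3]
board 0.87 [355.7  29.8  -0.3] [265.4 344.8]
board 0.68 [ 548.8 -333.    -2.4] [461.2 238.2]
back_rail 0.56 [631.1 -48.7   9. ] [308.1 194.2]
side_stop 0.97 [605.1  81.4   8.5] [237.7 208.6]
side_stop 0.64 [590.7 138.9  -0.6] [207.6 217.2]
cam_pivot 0.87 [558.3  42.6  11.1] [258.4 233.4]
lever_grip 0.86 [496.4  35.6  38.6] [259.9 266.4]
heat_sink 0.69 [590.5 135.4  -2.4] [209.7 217.4]
desolder_pump 0.61 [ 523.3 -217.3   -1.9] [399.4 252.2]
side ['img', 'fx', 'fy', 'cx', 'cy', 'pose', 'shot'] [ -36.3 -882.8  709.8]
nest 0.74 [567.1 -38.3   2. ] [316.7 264.8]
board 0.91 [355.8  29.5   2.7] [208.9 285.4]
board 0.8 [ 548.2 -104.2    7.7] [328.6 280.9]
board 0.72 [ 548.8 -335.2    1.8] [410.3 347.1]
back_rail 0.92 [631.  -41.    6.7] [342.1 253.2]
side_stop 0.95 [608.1  78.1   7.6] [300.7 232.6]
cam_pivot 0.75 [555.9  42.2   6.8] [290.1 247.6]
cam_pivot 0.56 [ 688.  -120.8   -1.2] [387.8 264.3]
lever_grip 0.54 [499.9  29.7  37.7] [270.2 246.4]
cap_can 0.53 [ 691.2 -119.6   -0.2] [388.6 263.1]
desolder_pump 0.61 [ 517.6 -221.7   -0.9] [354.1 321.1]
{'time': 1.0, 'joints': array([ 1. ,  0.2,  1.6,  0. ,  1.3, -0.2]), 'qd': array([-0.,  0.,  0.,  0., -0., -0.]), 'joint_efforts': array([  0. , -41.6, -31.5,   0.1,   0. ,   0. ]), 'position': array([251.2, 599.5, 179.8]), 'orientation': array([0.6, 3.1, 0. ]), 'wrist_force': array([-0.3, -0.5, -0.2]), 'torque': array([-0., -0.,  0.]), 'grip_force': 0.0, 'grip_width': 0.9992672224113707}
```

```bash
python3 - <<'E'
import cv2
a=cv2.imread('pics/top0.png')[150:350,180:480]
cv2.imwrite('pics/top0c.png',cv2.resize(a,(800,533),interpolation=cv2.INTER_CUBIC))
E
```

```text
(no output)
```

View pics/top0c.png

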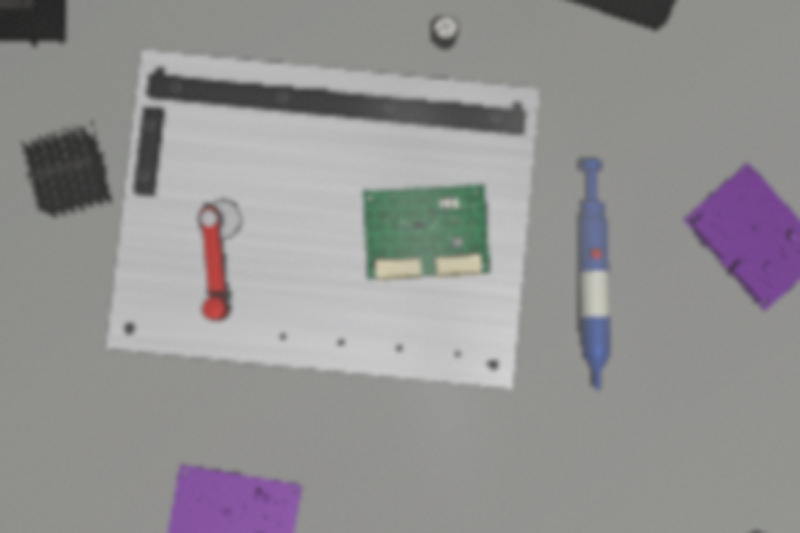

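View pics/side0.png

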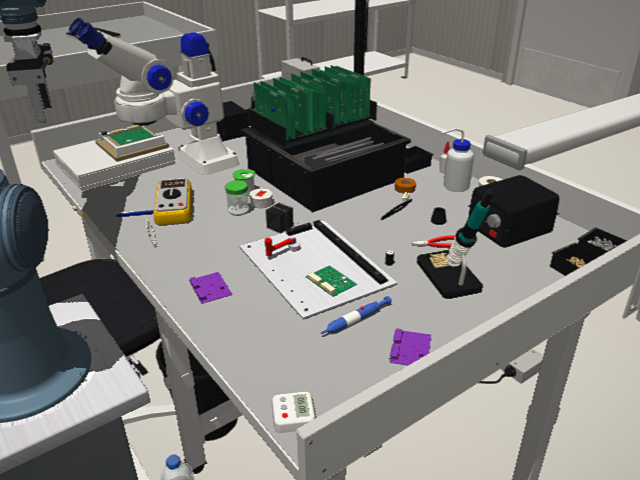

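```bash
cat >> h.py <<'E'
def rect(p,name,z,near=None):
    best=None
    for s in spotter.silhouettes(p,name):
        m=s['pixels'].astype(np.uint8)
        if m.sum()<50: continue
        c=max(cv2.findContours(m,cv2.RETR_EXTERNAL,cv2.CHAIN_APPROX_NONE)[0],key=cv2.contourArea)[:,0]
        w=np.array([unproj(p,u,v,z)[:2] for u,v in c],np.float32)
        (cx,cy),sz,a=cv2.minAreaRect(w); a=(a+45)%90-45
        yield round(s['conf'],2),(round(cx,1),round(cy,1)),np.round(sz,1),np.round(np.radians(a),3)
E
python3 - <<'E'
from h import *
np.set_printoptions(precision=1,suppress=True)
for n in ('top','side'):
    p=look(n)
    print(n,list(rect(p,'nest',8)),list(rect(p,'board',15)),sep='\n')
    # rail mask colour-free: plate corners by bright mask in top
    if n=='top':
        for c in [(143,52),(539,90),(513,388),(108,348)]: print(unproj(p,180+c[0]*.375,150+c[1]*.375,8))
        g=p['img'].astype(int); m=((g[...,1]-g[...,0]>25)&(g[...,1]-g[...,2]>15)).astype(np.uint8); m[:200]=0;m[280:]=0;m[:,:300]=0;m[:,400:]=0
        cs=max(cv2.findContours(m,0,1)[0],key=cv2.contourArea)[:,0]
        m2=((g.min(-1)>150)).astype(np.uint8); 
        for z,mm in ((15,m),(8,m2)):
            cs=max(cv2.findContours(mm,0,1)[0],key=cv2.contourArea)[:,0]
            print(cv2.minAreaRect(np.array([unproj(p,*q,z)[:2] for q in cs],np.float32)))
E
```

```text
top
[(0.59, (562.4, -35.9), array([279.6, 209.7]), np.float64(-0.104))]
[(0.69, (546.6, -331.8), array([83.6, 61.1]), np.float64(0.715)), (0.61, (357.4, 25.3), array([83.8, 63. ]), np.float64(-0.173)), (0.6, (550.4, -105.2), array([63.8, 86.4]), np.float64(0.057)), (0.17, (523.8, -220.5), array([ 20. , 151.7]), np.float64(-0.019))]
[678.8  90.    8. ]
[ 650.3 -186.2    8. ]
[ 443.8 -165.2    8. ]
[472.6 111.4   8. ]
((551.8955078125, -105.7249755859375), (57.02802276611328, 81.72968292236328), 3.07417368888855)
((565.869140625, -320.79449462890625), (613.38720703125, 888.5424194335938), 89.60945892333984)
side
[(0.81, (561.4, -32.8), array([299.1, 214.6]), np.float64(-0.111))]
[(0.88, (536.5, -345.0), array([87. , 62.7]), np.float64(0.698)), (0.78, (546.3, -112.4), array([64. , 90.3]), np.float64(0.023)), (0.56, (347.7, 12.5), array([93.3, 61.9]), np.float64(-0.169))]
```

```bash
cat >> h.py <<'E'
N=np.array([562.,-36.3]); A=-0.104
R=np.array([[np.cos(A),-np.sin(A)],[np.sin(A),np.cos(A)]])
def n2w(x,y): return N+R@[x,y]
def w2n(x,y): return R.T@(np.array([x,y])-N)
def where():
    from scipy.spatial.transform import Rotation as Ro
    s=manip.read_state(); M=Ro.from_rotvec(s['orientation']).as_matrix()
    print('t',s['time'],'pos',np.round(s['position'],1),'nest',np.round(w2n(*s['position'][:2]),1),'yang(nest,deg)',round(float(np.degrees(np.arctan2(M[1,1],M[0,1])-A)),2),'tilt',np.round(M[:,2],3),'F',np.round(s['wrist_force'],1),'w',round(s['grip_width'],2))
    return s
def inc(x,y,z,yang):
    "increments from the measured pose to a nest pose"
    from scipy.spatial.transform import Rotation as Ro
    s=manip.read_state(); M=Ro.from_rotvec(s['orientation']).as_matrix()
    y0=np.degrees(np.arctan2(M[1,1],M[0,1])-A); d=np.r_[n2w(x,y),z]-s['position']
    print('inc',np.round(d/100,3),'az',round((yang-y0)/180,4))
E
python3 - <<'E'
from h import *
where(); inc(-60,-71,60,90)
print('lever',np.degrees(np.arctan2(*-(w2n(498,32.6)-w2n(557.5,41.5))[::-1])), w2n(498,32.6), w2n(557,42.4), w2n(548.5,-104.6))
E
```

```text
t 1.3 pos [251.2 599.5 179.7] nest [-375.1  600.1] yang(nest,deg) 73.23 tilt [-0. -0. -1.] F [-0.9  0.1  0.1] w 1.0
inc [ 2.438 -7.002 -1.197] az 0.0932
lever 14.46598111495932 [-70.80688965  61.88371659] [-13.14303787  77.75571076] [ -6.33665556 -69.33243683]
```

Emit:
{"op": "jog_arm", "data": {
  "increments": [
    {"dy": -0.06, "dx": 0.02},
    {"dy": -0.18, "dx": 0.06},
    {"dy": -0.32, "dx": 0.11},
    {"dy": -0.46, "dx": 0.16},
    {"dy": -0.6, "dx": 0.21},
    {"dy": -0.74, "dx": 0.26},
    {"dy": -0.88, "dx": 0.31},
    {"dy": -1, "dx": 0.35}
  ],
  "hand": 0.5
}}

```text
invalid input
```

Emit:
{"op": "jog_arm", "data": {
  "increments": [
    {"dx": 0.02, "dy": -0.06, "dz": 0, "ax": 0, "ay": 0, "az": 0},
    {"dx": 0.06, "dy": -0.18, "dz": 0, "ax": 0, "ay": 0, "az": 0},
    {"dx": 0.11, "dy": -0.32, "dz": 0, "ax": 0, "ay": 0, "az": 0},
    {"dx": 0.16, "dy": -0.46, "dz": 0, "ax": 0, "ay": 0, "az": 0},
    {"dx": 0.21, "dy": -0.6, "dz": 0, "ax": 0, "ay": 0, "az": 0},
    {"dx": 0.26, "dy": -0.74, "dz": 0, "ax": 0, "ay": 0, "az": 0},
    {"dx": 0.31, "dy": -0.88, "dz": 0, "ax": 0, "ay": 0, "az": 0},
    {"dx": 0.35, "dy": -1, "dz": 0, "ax": 0, "ay": 0, "az": 0}
  ],
  "hand": 0.5
}}

```text
time: 2.3
position: [286.6, 498.6, 179.8]
orientation: [0.62, 3.08, 0.0]
wrist_force: [-0.3, -0.1, 0.7]
grip_width: 0.5
grip_force: 0.0
```

Emit:
{"op": "jog_arm", "data": {
  "increments": [
    {"dx": 0.05, "dy": -0.13, "dz": 0, "ax": 0, "ay": 0, "az": 0},
    {"dx": 0.09, "dy": -0.25, "dz": 0, "ax": 0, "ay": 0, "az": 0},
    {"dx": 0.14, "dy": -0.38, "dz": 0, "ax": 0, "ay": 0, "az": 0},
    {"dx": 0.18, "dy": -0.5, "dz": 0, "ax": 0, "ay": 0, "az": 0},
    {"dx": 0.22, "dy": -0.63, "dz": 0, "ax": 0, "ay": 0, "az": 0},
    {"dx": 0.27, "dy": -0.75, "dz": 0, "ax": 0, "ay": 0, "az": 0},
    {"dx": 0.31, "dy": -0.88, "dz": 0, "ax": 0, "ay": 0, "az": 0},
    {"dx": 0.35, "dy": -1, "dz": 0, "ax": 0, "ay": 0, "az": 0}
  ]
}}

```text
time: 3.3
position: [321.5, 398.6, 179.8]
orientation: [0.619, 3.08, 0.0]
wrist_force: [0.2, -0.5, 0.1]
grip_width: 0.499
grip_force: 0.0
```

Emit:
{"op": "jog_arm", "data": {
  "increments": [
    {"dx": 0.05, "dy": -0.13, "dz": 0, "ax": 0, "ay": 0, "az": 0.01},
    {"dx": 0.09, "dy": -0.25, "dz": 0, "ax": 0, "ay": 0, "az": 0.02},
    {"dx": 0.14, "dy": -0.38, "dz": 0, "ax": 0, "ay": 0, "az": 0.03},
    {"dx": 0.18, "dy": -0.5, "dz": 0, "ax": 0, "ay": 0, "az": 0.04},
    {"dx": 0.22, "dy": -0.63, "dz": 0, "ax": 0, "ay": 0, "az": 0.05},
    {"dx": 0.27, "dy": -0.75, "dz": 0, "ax": 0, "ay": 0, "az": 0.06},
    {"dx": 0.31, "dy": -0.88, "dz": 0, "ax": 0, "ay": 0, "az": 0.07},
    {"dx": 0.35, "dy": -1, "dz": 0, "ax": 0, "ay": 0, "az": 0.08}
  ]
}}

```text
time: 4.3
position: [356.4, 298.7, 179.8]
orientation: [0.227, 3.133, 0.0]
wrist_force: [-0.3, 0.4, 0.2]
grip_width: 0.5
grip_force: 0.0
```

Emit:
{"op": "jog_arm", "data": {
  "increments": [
    {"dx": 0.05, "dy": -0.13, "dz": 0, "ax": 0, "ay": 0, "az": 0},
    {"dx": 0.09, "dy": -0.25, "dz": 0, "ax": 0, "ay": 0, "az": 0},
    {"dx": 0.14, "dy": -0.38, "dz": 0, "ax": 0, "ay": 0, "az": 0},
    {"dx": 0.18, "dy": -0.5, "dz": 0, "ax": 0, "ay": 0, "az": 0},
    {"dx": 0.22, "dy": -0.63, "dz": 0, "ax": 0, "ay": 0, "az": 0},
    {"dx": 0.27, "dy": -0.75, "dz": 0, "ax": 0, "ay": 0, "az": 0},
    {"dx": 0.31, "dy": -0.88, "dz": 0, "ax": 0, "ay": 0, "az": 0},
    {"dx": 0.35, "dy": -1, "dz": 0, "ax": 0, "ay": 0, "az": 0}
  ]
}}

```text
time: 5.3
position: [391.5, 198.6, 179.7]
orientation: [-0.228, -3.133, 0.0]
wrist_force: [0.1, -0.7, -0.3]
grip_width: 0.503
grip_force: 0.0
```

Emit:
{"op": "jog_arm", "data": {
  "increments": [
    {"dx": 0.05, "dy": -0.13, "dz": 0, "ax": 0, "ay": 0, "az": 0},
    {"dx": 0.09, "dy": -0.25, "dz": 0, "ax": 0, "ay": 0, "az": 0},
    {"dx": 0.14, "dy": -0.38, "dz": 0, "ax": 0, "ay": 0, "az": 0},
    {"dx": 0.18, "dy": -0.5, "dz": 0, "ax": 0, "ay": 0, "az": 0},
    {"dx": 0.22, "dy": -0.63, "dz": 0, "ax": 0, "ay": 0, "az": 0},
    {"dx": 0.27, "dy": -0.75, "dz": 0, "ax": 0, "ay": 0, "az": 0},
    {"dx": 0.31, "dy": -0.88, "dz": 0, "ax": 0, "ay": 0, "az": 0},
    {"dx": 0.35, "dy": -1, "dz": 0, "ax": 0, "ay": 0, "az": 0}
  ]
}}

```text
time: 6.3
position: [426.5, 98.6, 179.8]
orientation: [0.228, 3.133, 0.0]
wrist_force: [0.2, -0.1, -0.0]
grip_width: 0.499
grip_force: 0.0
```

Emit:
{"op": "jog_arm", "data": {
  "increments": [
    {"dx": 0.05, "dy": -0.13, "dz": 0, "ax": 0, "ay": 0, "az": 0},
    {"dx": 0.09, "dy": -0.25, "dz": 0, "ax": 0, "ay": 0, "az": 0},
    {"dx": 0.14, "dy": -0.38, "dz": 0, "ax": 0, "ay": 0, "az": 0},
    {"dx": 0.18, "dy": -0.5, "dz": 0, "ax": 0, "ay": 0, "az": 0},
    {"dx": 0.22, "dy": -0.63, "dz": 0, "ax": 0, "ay": 0, "az": 0},
    {"dx": 0.27, "dy": -0.75, "dz": 0, "ax": 0, "ay": 0, "az": 0},
    {"dx": 0.31, "dy": -0.88, "dz": 0, "ax": 0, "ay": 0, "az": 0},
    {"dx": 0.35, "dy": -1, "dz": 0, "ax": 0, "ay": 0, "az": 0}
  ]
}}

```text
time: 7.3
position: [461.5, -1.3, 179.8]
orientation: [-0.228, -3.133, 0.0]
wrist_force: [0.1, 0.9, -0.3]
grip_width: 0.498
grip_force: 0.0
```

```bash
python3 - <<'E'
from h import *
where(); inc(-60,-71,60,90); inc(-60,-71,11,90); inc(-105,-60,11,90)
E
```

```text
t 7.3 pos [461.5  -1.3 179.8] nest [-103.6   24.3] yang(nest,deg) 87.62 tilt [-0. -0. -1.] F [ 0.1  0.9 -0.3] w 0.5
inc [ 0.335 -0.993 -1.198] az 0.0132
inc [ 0.335 -0.993 -1.688] az 0.0132
inc [-0.101 -0.837 -1.688] az 0.0132
```

Emit:
{"op": "jog_arm", "data": {
  "increments": [
    {"dx": 0.05, "dy": -0.13, "dz": -0.1, "ax": 0, "ay": 0, "az": 0.004},
    {"dx": 0.1, "dy": -0.26, "dz": -0.2, "ax": 0, "ay": 0, "az": 0.008},
    {"dx": 0.14, "dy": -0.4, "dz": -0.33, "ax": 0, "ay": 0, "az": 0.013},
    {"dx": 0.19, "dy": -0.54, "dz": -0.46, "ax": 0, "ay": 0, "az": 0.013},
    {"dx": 0.23, "dy": -0.68, "dz": -0.6, "ax": 0, "ay": 0, "az": 0.013},
    {"dx": 0.28, "dy": -0.82, "dz": -0.74, "ax": 0, "ay": 0, "az": 0.013},
    {"dx": 0.32, "dy": -0.95, "dz": -0.88, "ax": 0, "ay": 0, "az": 0.013},
    {"dx": 0.335, "dy": -0.993, "dz": -1, "ax": 0, "ay": 0, "az": 0.013}
  ]
}}

```text
time: 8.3
position: [494.8, -100.6, 78.7]
orientation: [-0.166, -3.137, -0.0]
wrist_force: [-0.5, 0.8, 0.0]
grip_width: 0.499
grip_force: 0.0
```

Emit:
{"op": "jog_arm", "data": {
  "increments": [
    {"dx": 0, "dy": 0, "dz": -0.12, "ax": 0, "ay": 0, "az": 0},
    {"dx": 0, "dy": 0, "dz": -0.24, "ax": 0, "ay": 0, "az": 0},
    {"dx": 0, "dy": 0, "dz": -0.36, "ax": 0, "ay": 0, "az": 0},
    {"dx": 0, "dy": 0, "dz": -0.48, "ax": 0, "ay": 0, "az": 0},
    {"dx": 0, "dy": 0, "dz": -0.58, "ax": 0, "ay": 0, "az": 0},
    {"dx": 0, "dy": 0, "dz": -0.64, "ax": 0, "ay": 0, "az": 0},
    {"dx": 0, "dy": 0, "dz": -0.685, "ax": 0, "ay": 0, "az": 0},
    {"dx": 0, "dy": 0, "dz": -0.685, "ax": 0, "ay": 0, "az": 0}
  ]
}}

```text
time: 9.3
position: [494.6, -99.8, 11.1]
orientation: [-0.164, -3.137, -0.0]
wrist_force: [-0.0, -1.0, -0.2]
grip_width: 0.5
grip_force: 0.0
```

```bash
python3 - <<'E'
from h import *
where(); inc(0,-71,11,90)
p=look('side','s1.png')
a=p['img'][200:340,230:430][...,::-1]; cv2.imwrite('pics/s1c.png',cv2.resize(a,(800,560),interpolation=cv2.INTER_CUBIC))
E
```

```text
t 9.3 pos [494.6 -99.8  11.1] nest [-60.4 -70.1] yang(nest,deg) 89.96 tilt [-0.  0. -1.] F [-0.  -1.  -0.2] w 0.5
inc [ 0.6   -0.072 -0.001] az 0.0002
```

View pics/s1c.png

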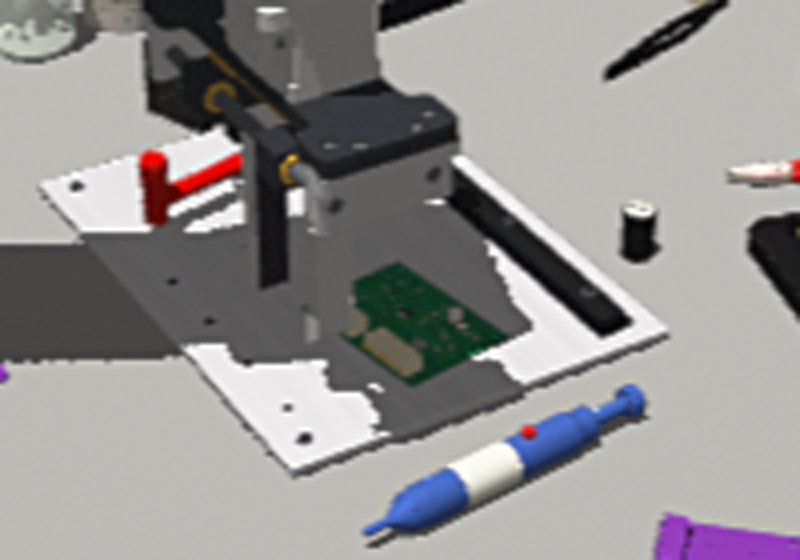

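```bash
python3 - <<'E'
from h import *
p=look('side')
f=lambda u,v:np.array([(u-230)*4,(v-200)*4])
for y in (-70-24,-70-36,-70+24,-70+36):
    print('finger',y,f(*proj(p,np.r_[n2w(-60,y),11])).round())
for l,(u,v) in dict(fr=(410,385),br=(510,340),bl=(400,263)).items():
    print(l,w2n(*unproj(p,230+u/4,200+v/4,16)[:2]).round(1))
for r in spotter.pinpoint(p,'board'): print(r['conf'],w2n(*world(p,r['xyz'])[:2]))
for c in [(-105,-140),(-105,140),(105,-140)]: print(f(*proj(p,np.r_[n2w(*c),8])).round())
E
```

```text
finger -94 [325. 378.]
finger -106 [337. 392.]
finger -46 [276. 327.]
finger -34 [264. 315.]
fr [ -31.5 -124.7]
br [  27.9 -118.8]
bl [ 16.4 -36. ]
0.89 [-212.79642709   40.81779035]
0.83 [ -7.27671038 -70.1105327 ]
0.56 [  17.38086428 -298.44634383]
[288. 468.]
[ 35. 182.]
[666. 327.]
```

```bash
python3 - <<'E'
from h import *
a=cv2.imread('pics/s1.png')[245:305,285:345]; cv2.imwrite('pics/s1d.png',cv2.resize(cv2.convertScaleAbs(a,alpha=1.8),(600,600),interpolation=cv2.INTER_NEAREST))
E
```

```text
(no output)
```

View pics/s1d.png

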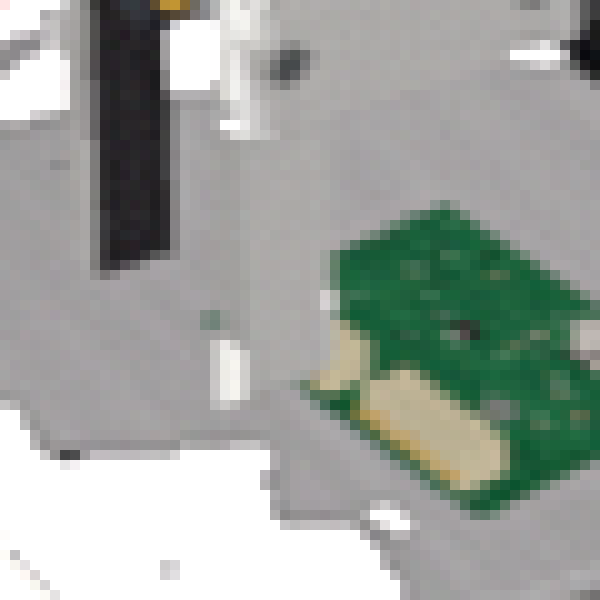

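```bash
python3 - <<'E'
from h import *
p=look('side'); t=look('top','t1.png')
for z in (11,20,30,40,50):
  print(z,[np.round(proj(p,np.r_[n2w(x,y),z]),1) for x,y in ((-68,-106),(-52,-106),(-68,-94),(-68,-46),(-52,-46))])
a=cv2.imread('pics/t1.png')[180:300,230:410]; cv2.imwrite('pics/t1c.png',cv2.resize(cv2.convertScaleAbs(a,alpha=1.5),(720,480),interpolation=cv2.INTER_CUBIC))
f=lambda q:((q[0]-230)*4,(q[1]-180)*4)
for z in (11,108): print(np.round(f(proj(t,np.r_[n2w(-60,-70),z]))))
E
```

```text
11 [array([310.6, 299.3]), array([318. , 296.6]), array([307.5, 295.9]), array([295.4, 283. ]), array([302.6, 280.5])]
20 [array([310.5, 295.4]), array([318. , 292.7]), array([307.4, 292.1]), array([295.2, 279.2]), array([302.5, 276.8])]
30 [array([310.4, 291.1]), array([317.9, 288.4]), array([307.3, 287.8]), array([295.1, 275. ]), array([302.3, 272.6])]
40 [array([310.4, 286.7]), array([317.9, 284.1]), array([307.2, 283.4]), array([294.9, 270.7]), array([302.2, 268.3])]
50 [array([310.3, 282.3]), array([317.8, 279.7]), array([307.1, 279. ]), array([294.7, 266.4]), array([302.1, 264. ])]
[425. 350.]
[429. 338.]
```

View pics/t1c.png

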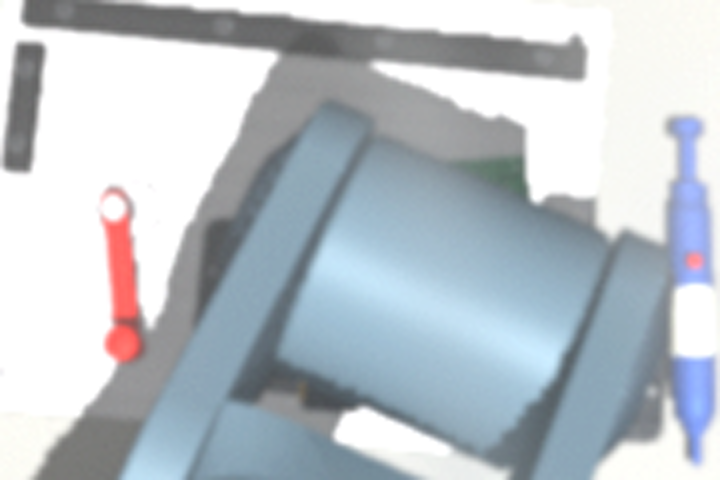

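Emit:
{"op": "jog_arm", "data": {
  "increments": [
    {"dx": 0.05, "dy": -0.005, "dz": 0, "ax": 0, "ay": 0, "az": 0},
    {"dx": 0.1, "dy": -0.01, "dz": 0, "ax": 0, "ay": 0, "az": 0},
    {"dx": 0.15, "dy": -0.015, "dz": 0, "ax": 0, "ay": 0, "az": 0},
    {"dx": 0.2, "dy": -0.02, "dz": 0, "ax": 0, "ay": 0, "az": 0},
    {"dx": 0.25, "dy": -0.025, "dz": 0, "ax": 0, "ay": 0, "az": 0},
    {"dx": 0.3, "dy": -0.03, "dz": 0, "ax": 0, "ay": 0, "az": 0},
    {"dx": 0.35, "dy": -0.035, "dz": 0, "ax": 0, "ay": 0, "az": 0},
    {"dx": 0.4, "dy": -0.04, "dz": 0, "ax": 0, "ay": 0, "az": 0}
  ]
}}

```text
time: 10.55
position: [535.0, -103.8, 11.2]
orientation: [-0.164, -3.137, -0.0]
wrist_force: [-0.2, -0.9, 0.4]
grip_width: 0.5
grip_force: 0.0
```

```bash
python3 - <<'E'
from h import *
where()
p=look('side','s2.png')
for r in spotter.pinpoint(p,'board'): print(r['conf'],w2n(*world(p,r['xyz'])[:2]))
a=cv2.imread('pics/s2.png')[225:315,270:390]; cv2.imwrite('pics/s2d.png',cv2.resize(cv2.convertScaleAbs(a,alpha=1.8),(800,600),interpolation=cv2.INTER_NEAREST))
E
```

```text
t 10.55 pos [ 535.  -103.8   11.2] nest [-19.8 -70. ] yang(nest,deg) 89.97 tilt [-0.  0. -1.] F [-0.2 -0.9  0.4] w 0.5
0.96 [-212.96394395   40.53852304]
0.7 [ -2.25092176 -71.44288968]
0.6 [  17.88464067 -296.97485346]
```

View pics/s2d.png

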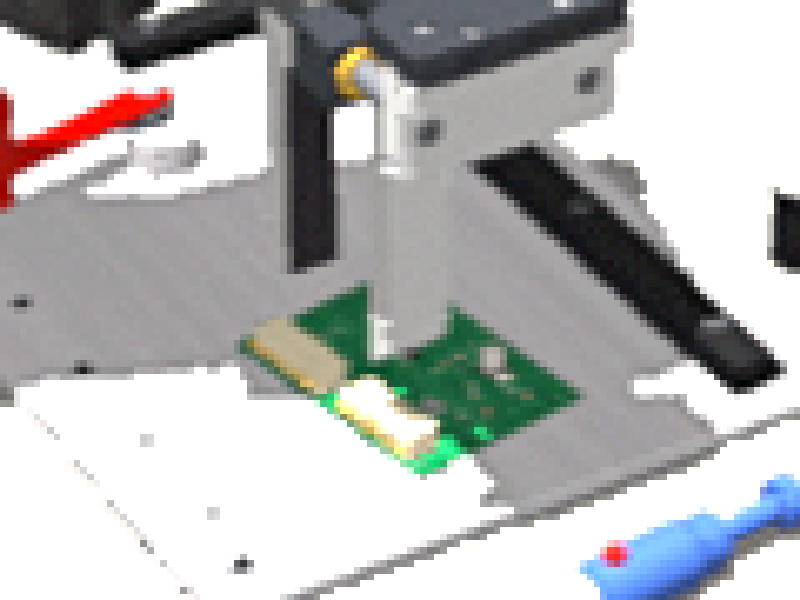

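```bash
python3 - <<'E'
from h import *
p=look('side')
print('depth',manip.grip_depth,[k for k in dir(manip) if k[0]!='_'])
obs={'right front outer':(270+368/800*120,225+350/600*90),'right front 2':(270+392/800*120,225+358/600*90),'right back outer':(270+447/800*120,225+338/600*90),'left inner front':(270+288/800*120,225+272/600*90),'left inner back':(270+336/800*120,225+260/600*90)}
for (k,o),(x,y) in zip(obs.items(),((-28,-94),(-28,-106),(-12,-106),(-28,-46),(-12,-46))):
  z=min(range(5,60),key=lambda z:abs(proj(p,np.r_[n2w(x,y),z])[1]-o[1]))
  print(k,np.round(o,1),z,np.round(proj(p,np.r_[n2w(x,y),z]),1))
E
```

```text
depth 18.8 ['MotionError', 'grip_depth', 'job_done', 'read_state']
right front outer [325.2 277.5] 39 [325.7 277.4]
right front 2 [328.8 278.7] 43 [329.  278.9]
right back outer [337.  275.7] 44 [336.3 275.9]
left inner front [313.2 265.8] 37 [313.1 266. ]
left inner back [320.4 264. ] 36 [320.2 264. ]
```

Emit:
{"op": "jog_arm", "data": {
  "increments": [
    {"dx": -0.05, "dy": 0.005, "dz": 0, "ax": 0, "ay": 0, "az": 0},
    {"dx": -0.1, "dy": 0.01, "dz": 0, "ax": 0, "ay": 0, "az": 0},
    {"dx": -0.15, "dy": 0.015, "dz": 0, "ax": 0, "ay": 0, "az": 0},
    {"dx": -0.2, "dy": 0.02, "dz": 0, "ax": 0, "ay": 0, "az": 0},
    {"dx": -0.25, "dy": 0.025, "dz": 0, "ax": 0, "ay": 0, "az": 0},
    {"dx": -0.3, "dy": 0.03, "dz": 0, "ax": 0, "ay": 0, "az": 0},
    {"dx": -0.36, "dy": 0.035, "dz": 0, "ax": 0, "ay": 0, "az": 0},
    {"dx": -0.42, "dy": 0.043, "dz": 0, "ax": 0, "ay": 0, "az": 0}
  ]
}}

```text
time: 11.7
position: [492.3, -99.4, 11.2]
orientation: [-0.164, -3.137, -0.0]
wrist_force: [-0.0, -0.4, 0.1]
grip_width: 0.5
grip_force: 0.0
```

Emit:
{"op": "jog_arm", "data": {
  "increments": [
    {"dx": 0, "dy": 0, "dz": -0.03, "ax": 0, "ay": 0, "az": 0},
    {"dx": 0, "dy": 0, "dz": -0.06, "ax": 0, "ay": 0, "az": 0},
    {"dx": 0, "dy": 0, "dz": -0.09, "ax": 0, "ay": 0, "az": 0},
    {"dx": 0, "dy": 0, "dz": -0.12, "ax": 0, "ay": 0, "az": 0},
    {"dx": 0, "dy": 0, "dz": -0.15, "ax": 0, "ay": 0, "az": 0},
    {"dx": 0, "dy": 0, "dz": -0.18, "ax": 0, "ay": 0, "az": 0},
    {"dx": 0, "dy": 0, "dz": -0.2, "ax": 0, "ay": 0, "az": 0},
    {"dx": 0, "dy": 0, "dz": -0.21, "ax": 0, "ay": 0, "az": 0}
  ]
}}

```text
time: 12.7
position: [492.7, -99.5, -9.9]
orientation: [-0.164, -3.137, -0.0]
wrist_force: [-0.4, 0.4, -0.4]
grip_width: 0.501
grip_force: 0.0
```

```bash
python3 - <<'E'
from h import *
where()
p=look('side','s3.png')
a=cv2.imread('pics/s3.png')[240:310,280:350]; cv2.imwrite('pics/s3d.png',cv2.resize(cv2.convertScaleAbs(a,alpha=1.8),(560,560),interpolation=cv2.INTER_NEAREST))
for z in (8,11,15,20,25):
  print(z,[np.round((np.array(proj(p,np.r_[n2w(x,y),z]))-[280,240])*8) for x,y in ((-70,-106),(-54,-106),(-70,-94),(-70,-46),(-54,-46))])
E
```

```text
t 12.7 pos [492.7 -99.5  -9.9] nest [-62.4 -70. ] yang(nest,deg) 89.97 tilt [-0.  0. -1.] F [-0.4  0.4 -0.4] w 0.5
8 [array([238., 487.]), array([297., 466.]), array([213., 460.]), array([116., 357.]), array([174., 337.])]
11 [array([237., 477.]), array([297., 455.]), array([212., 450.]), array([116., 347.]), array([173., 327.])]
15 [array([237., 463.]), array([297., 442.]), array([212., 436.]), array([115., 333.]), array([173., 313.])]
20 [array([237., 446.]), array([296., 425.]), array([212., 419.]), array([114., 316.]), array([173., 297.])]
25 [array([236., 429.]), array([296., 407.]), array([211., 402.]), array([114., 299.]), array([172., 280.])]
```

View pics/s3d.png

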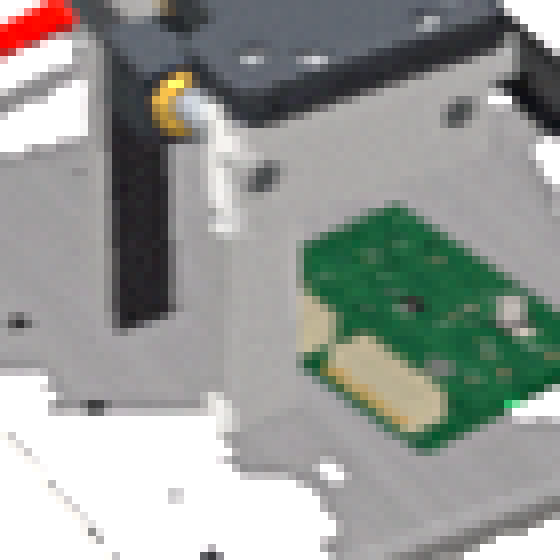

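Emit:
{"op": "jog_arm", "data": {
  "increments": [
    {"dx": 0, "dy": 0, "dz": -0.01, "ax": 0, "ay": 0, "az": 0},
    {"dx": 0, "dy": 0, "dz": -0.02, "ax": 0, "ay": 0, "az": 0},
    {"dx": 0, "dy": 0, "dz": -0.03, "ax": 0, "ay": 0, "az": 0},
    {"dx": 0, "dy": 0, "dz": -0.035, "ax": 0, "ay": 0, "az": 0},
    {"dx": 0, "dy": 0, "dz": -0.04, "ax": 0, "ay": 0, "az": 0},
    {"dx": 0, "dy": 0, "dz": -0.05, "ax": 0, "ay": 0, "az": 0},
    {"dx": 0, "dy": 0, "dz": -0.055, "ax": 0, "ay": 0, "az": 0},
    {"dx": 0, "dy": 0, "dz": -0.055, "ax": 0, "ay": 0, "az": 0}
  ]
}}

```text
time: 13.75
position: [492.7, -99.5, -15.3]
orientation: [-0.164, -3.137, -0.0]
wrist_force: [-1.2, -0.1, 0.6]
grip_width: 0.501
grip_force: 0.0
```

Emit:
{"op": "jog_arm", "data": {
  "increments": [
    {"dx": 0.06, "dy": -0.006, "dz": 0, "ax": 0, "ay": 0, "az": 0},
    {"dx": 0.12, "dy": -0.012, "dz": 0, "ax": 0, "ay": 0, "az": 0},
    {"dx": 0.18, "dy": -0.019, "dz": 0, "ax": 0, "ay": 0, "az": 0},
    {"dx": 0.24, "dy": -0.025, "dz": 0, "ax": 0, "ay": 0, "az": 0},
    {"dx": 0.3, "dy": -0.031, "dz": 0, "ax": 0, "ay": 0, "az": 0},
    {"dx": 0.36, "dy": -0.037, "dz": 0, "ax": 0, "ay": 0, "az": 0},
    {"dx": 0.43, "dy": -0.045, "dz": 0, "ax": 0, "ay": 0, "az": 0},
    {"dx": 0.5, "dy": -0.052, "dz": 0, "ax": 0, "ay": 0, "az": 0}
  ]
}}

```text
time: 14.75
position: [543.2, -104.7, -15.3]
orientation: [0.164, 3.137, -0.0]
wrist_force: [-0.1, 0.1, -0.4]
grip_width: 0.501
grip_force: 0.1
```

```bash
python3 - <<'E'
from h import *
where()
p=look('side','s4.png')
for r in spotter.pinpoint(p,'board'): print(r['conf'],w2n(*world(p,r['xyz'])[:2]))
a=cv2.imread('pics/s4.png')[225:315,270:390]; cv2.imwrite('pics/s4d.png',cv2.resize(cv2.convertScaleAbs(a,alpha=1.8),(800,600),interpolation=cv2.INTER_NEAREST))
E
```

```text
t 14.75 pos [ 543.2 -104.7  -15.3] nest [-11.6 -70. ] yang(nest,deg) 89.96 tilt [ 0. -0. -1.] F [-0.1  0.1 -0.4] w 0.5
0.97 [ 28.93707019 -74.00695215]
0.68 [-211.29170625   39.47632639]
0.61 [  17.51951328 -295.61748813]
0.22 [3.68317996 1.47481006]
```

View pics/s4d.png

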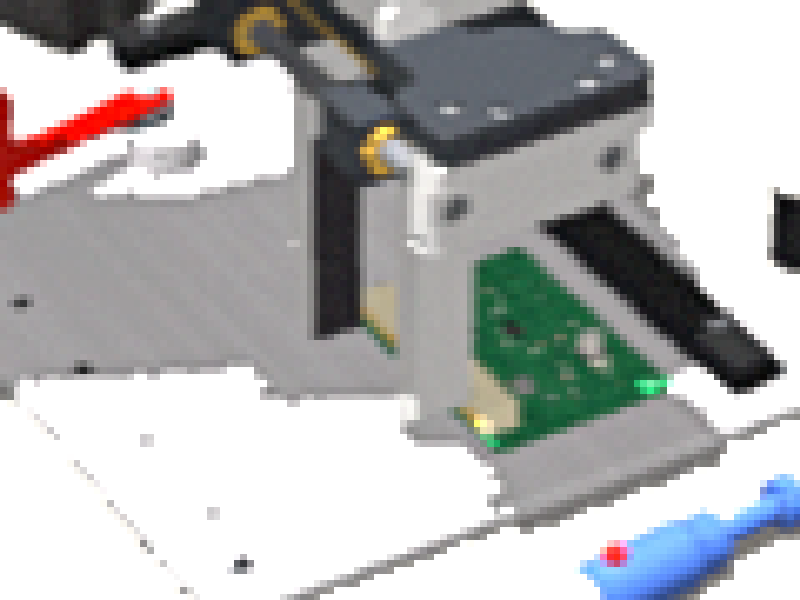

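Emit:
{"op": "jog_arm", "data": {
  "increments": [
    {"dx": 0.02, "dy": -0.002, "dz": 0, "ax": 0, "ay": 0, "az": 0},
    {"dx": 0.04, "dy": -0.004, "dz": 0, "ax": 0, "ay": 0, "az": 0},
    {"dx": 0.06, "dy": -0.006, "dz": 0, "ax": 0, "ay": 0, "az": 0},
    {"dx": 0.075, "dy": -0.008, "dz": 0, "ax": 0, "ay": 0, "az": 0},
    {"dx": 0.09, "dy": -0.009, "dz": 0, "ax": 0, "ay": 0, "az": 0},
    {"dx": 0.1, "dy": -0.01, "dz": 0, "ax": 0, "ay": 0, "az": 0},
    {"dx": 0.108, "dy": -0.011, "dz": 0, "ax": 0, "ay": 0, "az": 0},
    {"dx": 0.115, "dy": -0.012, "dz": 0, "ax": 0, "ay": 0, "az": 0}
  ]
}}

```text
time: 15.85
position: [554.2, -105.9, -15.3]
orientation: [-0.164, -3.137, 0.0]
wrist_force: [-1.4, -0.6, 1.0]
grip_width: 0.5
grip_force: 0.9
```

Emit:
{"op": "jog_arm", "data": {
  "increments": [
    {"dx": 0.002, "dy": 0, "dz": 0, "ax": 0, "ay": 0, "az": 0},
    {"dx": 0.004, "dy": 0, "dz": 0, "ax": 0, "ay": 0, "az": 0},
    {"dx": 0.006, "dy": 0, "dz": 0, "ax": 0, "ay": 0, "az": 0},
    {"dx": 0.008, "dy": 0, "dz": 0, "ax": 0, "ay": 0, "az": 0},
    {"dx": 0.01, "dy": 0, "dz": 0, "ax": 0, "ay": 0, "az": 0},
    {"dx": 0.012, "dy": 0, "dz": 0, "ax": 0, "ay": 0, "az": 0},
    {"dx": 0.014, "dy": 0, "dz": 0, "ax": 0, "ay": 0, "az": 0},
    {"dx": 0.016, "dy": 0, "dz": 0, "ax": 0, "ay": 0, "az": 0}
  ]
}}

```text
time: 16.85
position: [554.2, -105.8, -15.4]
orientation: [-0.163, -3.133, -0.0]
wrist_force: [-7.6, -0.5, 6.5]
grip_width: 0.498
grip_force: 4.1
```

Emit:
{"op": "jog_arm", "data": {
  "increments": [
    {"dx": -0.06, "dy": 0.006, "dz": 0, "ax": 0, "ay": 0, "az": 0},
    {"dx": -0.12, "dy": 0.012, "dz": 0, "ax": 0, "ay": 0, "az": 0},
    {"dx": -0.12, "dy": 0.012, "dz": 0.15, "ax": 0, "ay": 0, "az": 0},
    {"dx": -0.12, "dy": 0.012, "dz": 0.32, "ax": 0, "ay": 0, "az": 0},
    {"dx": -0.05, "dy": -0.05, "dz": 0.45, "ax": 0, "ay": 0, "az": -0.05},
    {"dx": 0.05, "dy": -0.2, "dz": 0.5, "ax": 0, "ay": 0, "az": -0.1},
    {"dx": 0.17, "dy": -0.4, "dz": 0.5, "ax": 0, "ay": 0, "az": -0.155},
    {"dx": 0.28, "dy": -0.6, "dz": 0.5, "ax": 0, "ay": 0, "az": -0.21}
  ]
}}

```text
time: 17.85
position: [585.3, -166.9, 36.8]
orientation: [1.178, 2.909, -0.0]
wrist_force: [-0.7, 0.1, -0.1]
grip_width: 0.501
grip_force: 0.0
```

Emit:
{"op": "jog_arm", "data": {
  "increments": [
    {"dx": 0.01, "dy": -0.03, "dz": 0, "ax": 0, "ay": 0, "az": -0.05},
    {"dx": 0.02, "dy": -0.06, "dz": 0, "ax": 0, "ay": 0, "az": -0.1},
    {"dx": 0.02, "dy": -0.06, "dz": 0, "ax": 0, "ay": 0, "az": -0.155},
    {"dx": 0.02, "dy": -0.06, "dz": 0, "ax": 0, "ay": 0, "az": -0.21},
    {"dx": 0.02, "dy": -0.06, "dz": 0, "ax": 0, "ay": 0, "az": -0.26},
    {"dx": 0.02, "dy": -0.06, "dz": 0, "ax": 0, "ay": 0, "az": -0.29},
    {"dx": 0.02, "dy": -0.06, "dz": 0, "ax": 0, "ay": 0, "az": -0.29},
    {"dx": 0.02, "dy": -0.06, "dz": 0, "ax": 0, "ay": 0, "az": -0.29}
  ],
  "hand": 0.7
}}

```text
time: 18.85
position: [586.3, -172.1, 35.6]
orientation: [2.332, 2.103, 0.001]
wrist_force: [-0.5, -0.4, -0.2]
grip_width: 0.302
grip_force: 0.0
```

```bash
python3 - <<'E'
from h import *
where(); inc(38,-132,-15.3,0)
p=look('side','s5.png')
for r in spotter.pinpoint(p,'board'): print(r['conf'],w2n(*world(p,r['xyz'])[:2]))
t=look('top')
for r in spotter.pinpoint(t,'board'): print(r['conf'],w2n(*world(t,r['xyz'])[:2]))
print(list(rect(t,'board',15)))
a=cv2.imread('pics/s5.png')[225:315,270:390]; cv2.imwrite('pics/s5d.png',cv2.resize(cv2.convertScaleAbs(a,alpha=1.8),(800,600),interpolation=cv2.INTER_NEAREST))
E
```

```text
t 18.85 pos [ 586.3 -172.1   35.6] nest [  38.3 -132.6] yang(nest,deg) 0.04 tilt [ 0.001 -0.001 -1.   ] F [-0.5 -0.4 -0.2] w 0.3
inc [-0.002  0.006 -0.509] az -0.0002
0.74 [ 37.08150163 -77.32430617]
0.74 [  17.15013793 -297.45175184]
0.66 [-213.71262368   43.43557527]
0.94 [-209.70743801   46.31671858]
0.63 [  14.09116052 -299.14805503]
[(0.8, (546.1, -331.9), array([84.5, 61.3]), np.float64(0.708)), (0.56, (366.5, 58.0), array([29.5, 65.7]), np.float64(-0.514)), (0.41, (610.6, -80.8), array([13.5, 33.1]), np.float64(-0.145))]
```

View pics/s5d.png

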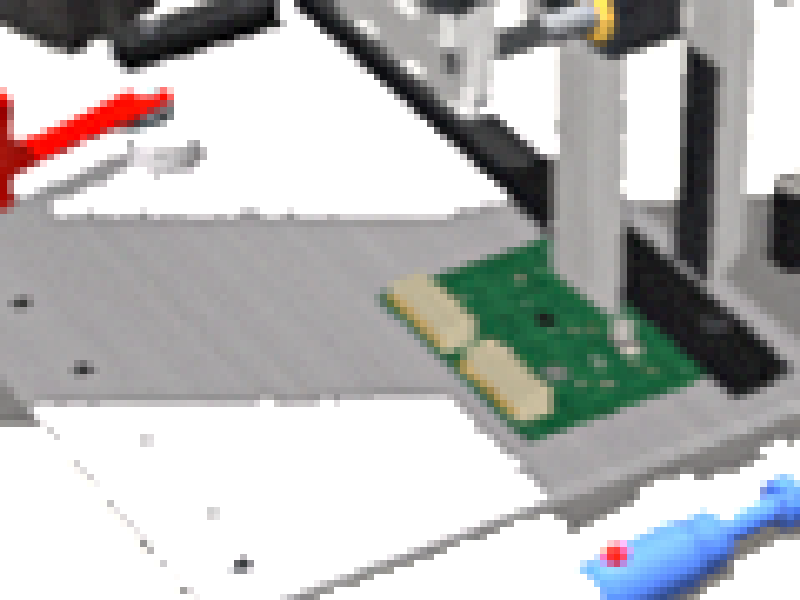

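Emit:
{"op": "jog_arm", "data": {
  "increments": [
    {"dx": 0, "dy": -0.03, "dz": 0, "ax": 0, "ay": 0, "az": 0},
    {"dx": 0, "dy": -0.03, "dz": -0.1, "ax": 0, "ay": 0, "az": 0},
    {"dx": 0, "dy": -0.03, "dz": -0.2, "ax": 0, "ay": 0, "az": 0},
    {"dx": 0, "dy": -0.03, "dz": -0.3, "ax": 0, "ay": 0, "az": 0},
    {"dx": 0, "dy": -0.03, "dz": -0.4, "ax": 0, "ay": 0, "az": 0},
    {"dx": 0, "dy": -0.03, "dz": -0.46, "ax": 0, "ay": 0, "az": 0},
    {"dx": 0, "dy": -0.03, "dz": -0.505, "ax": 0, "ay": 0, "az": 0},
    {"dx": 0, "dy": -0.03, "dz": -0.505, "ax": 0, "ay": 0, "az": 0}
  ]
}}

```text
time: 20.1
position: [585.7, -174.8, -16.0]
orientation: [-2.334, -2.102, 0.0]
wrist_force: [-0.3, 0.6, -0.0]
grip_width: 0.301
grip_force: 0.0
```

```bash
python3 - <<'E'
from h import *
where(); inc(38,-40,-15.3,0); inc(38,20,-15.3,0); inc(38,26,-15.3,0)
E
```

```text
t 20.1 pos [ 585.7 -174.8  -16. ] nest [  37.9 -135.3] yang(nest,deg) -0.03 tilt [-0.  0. -1.] F [-0.3  0.6 -0. ] w 0.3
inc [0.1   0.948 0.007] az 0.0002
inc [0.162 1.545 0.007] az 0.0002
inc [0.168 1.604 0.007] az 0.0002
```

Emit:
{"op": "jog_arm", "data": {
  "increments": [
    {"dx": 0.006, "dy": 0.06, "dz": 0.005, "ax": 0, "ay": 0, "az": 0},
    {"dx": 0.013, "dy": 0.12, "dz": 0.007, "ax": 0, "ay": 0, "az": 0},
    {"dx": 0.024, "dy": 0.23, "dz": 0.007, "ax": 0, "ay": 0, "az": 0},
    {"dx": 0.037, "dy": 0.35, "dz": 0.007, "ax": 0, "ay": 0, "az": 0},
    {"dx": 0.05, "dy": 0.48, "dz": 0.007, "ax": 0, "ay": 0, "az": 0},
    {"dx": 0.064, "dy": 0.61, "dz": 0.007, "ax": 0, "ay": 0, "az": 0},
    {"dx": 0.078, "dy": 0.74, "dz": 0.007, "ax": 0, "ay": 0, "az": 0},
    {"dx": 0.09, "dy": 0.86, "dz": 0.007, "ax": 0, "ay": 0, "az": 0}
  ]
}}

```text
time: 21.1
position: [594.9, -87.9, -15.0]
orientation: [-2.334, -2.102, 0.0]
wrist_force: [-0.5, -0.3, 0.6]
grip_width: 0.298
grip_force: 0.2
```

Emit:
{"op": "jog_arm", "data": {
  "increments": [
    {"dx": 0.011, "dy": 0.1, "dz": 0, "ax": 0, "ay": 0, "az": 0},
    {"dx": 0.021, "dy": 0.2, "dz": 0, "ax": 0, "ay": 0, "az": 0},
    {"dx": 0.031, "dy": 0.3, "dz": 0, "ax": 0, "ay": 0, "az": 0},
    {"dx": 0.042, "dy": 0.4, "dz": 0, "ax": 0, "ay": 0, "az": 0},
    {"dx": 0.051, "dy": 0.49, "dz": 0, "ax": 0, "ay": 0, "az": 0},
    {"dx": 0.059, "dy": 0.57, "dz": 0, "ax": 0, "ay": 0, "az": 0},
    {"dx": 0.067, "dy": 0.64, "dz": 0, "ax": 0, "ay": 0, "az": 0},
    {"dx": 0.071, "dy": 0.68, "dz": 0, "ax": 0, "ay": 0, "az": 0}
  ]
}}

```text
time: 22.1
position: [601.9, -20.4, -15.1]
orientation: [-2.334, -2.102, 0.0]
wrist_force: [0.5, -0.2, -0.3]
grip_width: 0.298
grip_force: 0.1
```

```bash
python3 - <<'E'
from h import *
where(); inc(38,26,-15.3,0)
p=look('side','s6.png')
for r in spotter.pinpoint(p,'board'): print(r['conf'],w2n(*world(p,r['xyz'])[:2]))
E
```

```text
t 22.1 pos [601.9 -20.4 -15.1] nest [38.1 19.9] yang(nest,deg) -0.02 tilt [-0.  0. -1.] F [ 0.5 -0.2 -0.3] w 0.3
inc [ 0.006  0.061 -0.002] az 0.0001
0.94 [-212.39596225   41.05186101]
0.8 [38.36873252 72.39038796]
0.74 [  17.35785451 -295.30762472]
```

Emit:
{"op": "jog_arm", "data": {
  "increments": [
    {"dx": 0.001, "dy": 0.01, "dz": 0, "ax": 0, "ay": 0, "az": 0},
    {"dx": 0.002, "dy": 0.02, "dz": 0, "ax": 0, "ay": 0, "az": 0},
    {"dx": 0.003, "dy": 0.03, "dz": 0, "ax": 0, "ay": 0, "az": 0},
    {"dx": 0.004, "dy": 0.04, "dz": 0, "ax": 0, "ay": 0, "az": 0},
    {"dx": 0.005, "dy": 0.05, "dz": 0, "ax": 0, "ay": 0, "az": 0},
    {"dx": 0.006, "dy": 0.056, "dz": 0, "ax": 0, "ay": 0, "az": 0},
    {"dx": 0.006, "dy": 0.062, "dz": 0, "ax": 0, "ay": 0, "az": 0},
    {"dx": 0.006, "dy": 0.066, "dz": 0, "ax": 0, "ay": 0, "az": 0}
  ]
}}

```text
time: 23.2
position: [602.4, -17.6, -14.9]
orientation: [2.33, 2.101, -0.007]
wrist_force: [-1.6, -12.1, 0.2]
grip_width: 0.299
grip_force: 6.4
```

Emit:
{"op": "jog_arm", "data": {
  "increments": [
    {"dx": -0.005, "dy": -0.05, "dz": 0, "ax": 0, "ay": 0, "az": 0},
    {"dx": -0.01, "dy": -0.12, "dz": 0, "ax": 0, "ay": 0, "az": 0},
    {"dx": -0.01, "dy": -0.12, "dz": 0.2, "ax": 0, "ay": 0, "az": 0},
    {"dx": -0.01, "dy": -0.12, "dz": 0.4, "ax": 0, "ay": 0, "az": 0},
    {"dx": -0.01, "dy": -0.12, "dz": 0.6, "ax": 0, "ay": 0, "az": 0},
    {"dx": -0.15, "dy": -0.12, "dz": 0.75, "ax": 0, "ay": 0, "az": 0},
    {"dx": -0.35, "dy": -0.12, "dz": 0.75, "ax": 0, "ay": 0, "az": 0},
    {"dx": -0.6, "dy": -0.1, "dz": 0.75, "ax": 0, "ay": 0, "az": 0}
  ],
  "hand": 1
}}

```text
time: 24.2
position: [542.9, -24.3, 61.9]
orientation: [2.333, 2.101, 0.002]
wrist_force: [-0.9, -0.5, 0.1]
grip_width: 0.005
grip_force: 0.0
```

Emit:
{"op": "jog_arm", "data": {
  "increments": [
    {"dx": -0.12, "dy": 0, "dz": 0, "ax": 0, "ay": 0, "az": 0},
    {"dx": -0.25, "dy": 0.05, "dz": 0, "ax": 0, "ay": 0, "az": 0},
    {"dx": -0.4, "dy": 0.15, "dz": 0, "ax": 0, "ay": 0, "az": 0},
    {"dx": -0.5, "dy": 0.3, "dz": 0, "ax": 0, "ay": 0, "az": 0},
    {"dx": -0.5, "dy": 0.45, "dz": 0, "ax": 0, "ay": 0, "az": 0},
    {"dx": -0.5, "dy": 0.6, "dz": 0, "ax": 0, "ay": 0, "az": 0},
    {"dx": -0.5, "dy": 0.74, "dz": 0, "ax": 0, "ay": 0, "az": 0},
    {"dx": -0.5, "dy": 0.84, "dz": 0, "ax": 0, "ay": 0, "az": 0}
  ]
}}

```text
time: 25.2
position: [492.7, 60.8, 59.9]
orientation: [-2.334, -2.103, 0.0]
wrist_force: [-0.3, 0.1, -0.5]
grip_width: 0.006
grip_force: 0.0
```

```bash
python3 - <<'E'
from h import *
where(); inc(-78,86,9,0)
for n in ('side','top'):
    p=look(n,'f_'+n+'.png')
    for t in ('board','nest','side_stop','back_rail','cam_pivot','lever_grip'):
        for r in spotter.pinpoint(p,t)[:3]:
            print(n,t,round(r['conf'],2),w2n(*world(p,r['xyz'])[:2]).round(1))
    print(list(rect(p,'board',15)))
p=look('side')
a=cv2.imread('pics/f_side.png')[215:295,250:360]; cv2.imwrite('pics/f_sc.png',cv2.resize(cv2.convertScaleAbs(a,alpha=1.6),(800,582),interpolation=cv2.INTER_NEAREST))
for c in ((8,34),(70,34),(8,118),(70,118)): print(c,np.round((np.array(proj(p,np.r_[n2w(*c),16]))-[250,215])*800/110))
E
```

```text
t 25.2 pos [492.7  60.8  59.9] nest [-79.   89.3] yang(nest,deg) 0.0 tilt [-0.  0. -1.] F [-0.3  0.1 -0.5] w 0.01
inc [ 0.007 -0.034 -0.509] az -0.0
side board 0.92 [  19.4 -296.7]
side board 0.88 [-213.4   40.8]
side board 0.57 [34.6 73.3]
side nest 0.92 [ 5.4 -1.7]
side side_stop 0.85 [ 32.5 119.8]
side back_rail 0.84 [70.   0.4]
side back_rail 0.37 [136.8 -69.7]
side cam_pivot 0.79 [-13.1  77.3]
side lever_grip 0.8 [-69.8  61.3]
side lever_grip 0.22 [ 0.5 -0.5]
[(0.81, (347.8, 10.6), array([91.7, 61.2]), np.float64(-0.177)), (0.79, (604.7, 29.8), array([92.1, 58. ]), np.float64(-0.124)), (0.56, (537.3, -345.2), array([87. , 60.9]), np.float64(0.703))]
top board 0.86 [34.6 76.8]
top board 0.86 [  13.6 -300.1]
top board 0.62 [-213.6   44.9]
top nest 0.63 [ 0.7 -2.1]
top side_stop 0.8 [ 31.5 119.6]
top back_rail 0.87 [71.5 -2.7]
top cam_pivot 0.95 [-12.4  79.8]
top lever_grip 0.2 [-11.6  80.2]
[(0.65, (546.4, -332.4), array([85. , 63.2]), np.float64(0.715)), (0.61, (607.4, 34.9), array([82.8, 61. ]), np.float64(-0.118)), (0.61, (357.0, 26.6), array([86.7, 64.1]), np.float64(-0.156))]
(8, 34) [430. 259.]
(70, 34) [615. 200.]
(8, 118) [293. 128.]
(70, 118) [472.  74.]
```

View pics/f_sc.png

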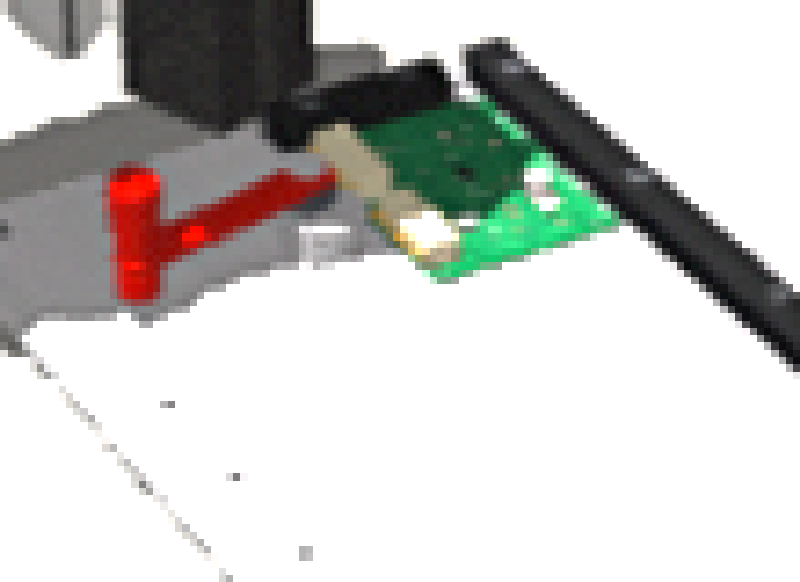

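Emit:
{"op": "jog_arm", "data": {
  "increments": [
    {"dx": 0.06, "dy": -0.06, "dz": 0, "ax": 0, "ay": 0, "az": 0},
    {"dx": 0.14, "dy": -0.14, "dz": 0, "ax": 0, "ay": 0, "az": 0},
    {"dx": 0.24, "dy": -0.25, "dz": 0, "ax": 0, "ay": 0, "az": 0},
    {"dx": 0.34, "dy": -0.36, "dz": 0, "ax": 0, "ay": 0, "az": 0},
    {"dx": 0.42, "dy": -0.46, "dz": -0.02, "ax": 0, "ay": 0, "az": 0},
    {"dx": 0.46, "dy": -0.52, "dz": -0.1, "ax": 0, "ay": 0, "az": 0},
    {"dx": 0.46, "dy": -0.525, "dz": -0.2, "ax": 0, "ay": 0, "az": 0},
    {"dx": 0.46, "dy": -0.525, "dz": -0.32, "ax": 0, "ay": 0, "az": 0}
  ]
}}

```text
time: 27.05
position: [538.0, 7.5, 26.8]
orientation: [-2.334, -2.102, 0.001]
wrist_force: [-0.2, 0.7, 0.0]
grip_width: 0.007
grip_force: 0.0
```

Emit:
{"op": "jog_arm", "data": {
  "increments": [
    {"dx": 0, "dy": 0, "dz": -0.08, "ax": 0, "ay": 0, "az": 0},
    {"dx": 0, "dy": 0, "dz": -0.17, "ax": 0, "ay": 0, "az": 0},
    {"dx": 0, "dy": 0, "dz": -0.26, "ax": 0, "ay": 0, "az": 0},
    {"dx": 0, "dy": 0, "dz": -0.34, "ax": 0, "ay": 0, "az": 0},
    {"dx": 0, "dy": 0, "dz": -0.4, "ax": 0, "ay": 0, "az": 0},
    {"dx": 0, "dy": 0, "dz": -0.43, "ax": 0, "ay": 0, "az": 0},
    {"dx": 0.02, "dy": -0.002, "dz": -0.43, "ax": 0, "ay": 0, "az": 0},
    {"dx": 0.05, "dy": -0.005, "dz": -0.43, "ax": 0, "ay": 0, "az": 0}
  ]
}}

```text
time: 28.05
position: [544.0, 6.6, -14.7]
orientation: [2.334, 2.102, 0.001]
wrist_force: [-0.5, 0.1, 0.4]
grip_width: 0.006
grip_force: 0.0
```

```bash
python3 - <<'E'
from h import *
where(); inc(-5,42,-15,0)
E
```

```text
t 28.05 pos [544.    6.6 -14.7] nest [-22.4  40.8] yang(nest,deg) -0.03 tilt [ 0.001 -0.    -1.   ] F [-0.5  0.1  0.4] w 0.01
inc [ 0.174 -0.006 -0.003] az 0.0002
```

Emit:
{"op": "jog_arm", "data": {
  "increments": [
    {"dx": 0.04, "dy": -0.004, "dz": 0, "ax": 0, "ay": 0, "az": 0},
    {"dx": 0.08, "dy": -0.008, "dz": 0, "ax": 0, "ay": 0, "az": 0},
    {"dx": 0.11, "dy": -0.011, "dz": 0, "ax": 0, "ay": 0, "az": 0},
    {"dx": 0.13, "dy": -0.013, "dz": 0, "ax": 0, "ay": 0, "az": 0},
    {"dx": 0.145, "dy": -0.014, "dz": 0, "ax": 0, "ay": 0, "az": 0},
    {"dx": 0.16, "dy": -0.016, "dz": 0, "ax": 0, "ay": 0, "az": 0},
    {"dx": 0.17, "dy": -0.017, "dz": 0, "ax": 0, "ay": 0, "az": 0},
    {"dx": 0.18, "dy": -0.018, "dz": 0, "ax": 0, "ay": 0, "az": 0}
  ]
}}

```text
time: 29.05
position: [561.5, 4.9, -15.1]
orientation: [-2.335, -2.102, -0.0]
wrist_force: [0.4, 0.5, 0.4]
grip_width: 0.006
grip_force: 0.0
```

Emit:
{"op": "jog_arm", "data": {
  "increments": [
    {"dx": 0.005, "dy": 0, "dz": 0, "ax": 0, "ay": 0, "az": 0},
    {"dx": 0.01, "dy": -0.001, "dz": 0, "ax": 0, "ay": 0, "az": 0},
    {"dx": 0.014, "dy": -0.001, "dz": 0, "ax": 0, "ay": 0, "az": 0},
    {"dx": 0.018, "dy": -0.002, "dz": 0, "ax": 0, "ay": 0, "az": 0},
    {"dx": 0.022, "dy": -0.002, "dz": 0, "ax": 0, "ay": 0, "az": 0},
    {"dx": 0.026, "dy": -0.003, "dz": 0, "ax": 0, "ay": 0, "az": 0},
    {"dx": 0.028, "dy": -0.003, "dz": 0, "ax": 0, "ay": 0, "az": 0},
    {"dx": 0.03, "dy": -0.003, "dz": 0, "ax": 0, "ay": 0, "az": 0}
  ]
}}

```text
time: 30.05
position: [564.5, 4.6, -15.1]
orientation: [-2.335, -2.102, 0.0]
wrist_force: [-0.5, -0.3, -0.5]
grip_width: 0.005
grip_force: 0.0
```

Emit:
{"op": "jog_arm", "data": {
  "increments": [
    {"dx": 0.005, "dy": 0, "dz": 0, "ax": 0, "ay": 0, "az": 0},
    {"dx": 0.01, "dy": -0.001, "dz": 0, "ax": 0, "ay": 0, "az": 0},
    {"dx": 0.014, "dy": -0.001, "dz": 0, "ax": 0, "ay": 0, "az": 0},
    {"dx": 0.018, "dy": -0.002, "dz": 0, "ax": 0, "ay": 0, "az": 0},
    {"dx": 0.022, "dy": -0.002, "dz": 0, "ax": 0, "ay": 0, "az": 0},
    {"dx": 0.026, "dy": -0.003, "dz": 0, "ax": 0, "ay": 0, "az": 0},
    {"dx": 0.028, "dy": -0.003, "dz": 0, "ax": 0, "ay": 0, "az": 0},
    {"dx": 0.03, "dy": -0.003, "dz": 0, "ax": 0, "ay": 0, "az": 0}
  ]
}}

```text
time: 31.05
position: [567.1, 4.3, -15.2]
orientation: [-2.334, -2.102, 0.001]
wrist_force: [-2.5, -1.0, 0.7]
grip_width: 0.005
grip_force: 1.3
```

```bash
python3 - <<'E'
from h import *
where()
for n in ('side','side','top'):
    p=look(n,'g_'+n+'.png')
    for r in spotter.pinpoint(p,'board')[:3]:
            print(n,round(r['conf'],2),w2n(*world(p,r['xyz'])[:2]).round(1))
    if n=='side': print(list(rect(p,'board',10)))
E
```

```text
t 31.05 pos [567.1   4.3 -15.2] nest [ 0.8 40.9] yang(nest,deg) -0.03 tilt [-0.001 -0.    -1.   ] F [-2.5 -1.   0.7] w 0.01
side 0.69 [-210.6   41.2]
side 0.54 [35.7 75.8]
[(0.79, (624.5, 22.1), array([101.6,  48.4]), np.float64(-0.643)), (0.77, (350.9, 18.5), array([89.6, 61.4]), np.float64(-0.171)), (0.71, (540.5, -341.2), array([91. , 63.2]), np.float64(0.702))]
side 0.93 [  14.6 -298.9]
side 0.89 [38.  75.8]
side 0.8 [-212.6   44.4]
[(0.83, (540.9, -340.4), array([89.8, 62.9]), np.float64(0.692)), (0.79, (351.6, 18.1), array([88.9, 60.8]), np.float64(-0.158)), (0.76, (623.7, 22.7), array([101.6,  46.3]), np.float64(-0.643)), (0.54, (558.0, -36.3), array([298.4, 214.5]), np.float64(-0.097))]
top 0.97 [  15.4 -299.6]
top 0.59 [-211.7   43.5]
```

Emit:
{"op": "jog_arm", "data": {
  "increments": [
    {"dx": -0.08, "dy": 0.008, "dz": 0, "ax": 0, "ay": 0, "az": 0},
    {"dx": -0.18, "dy": 0.018, "dz": 0, "ax": 0, "ay": 0, "az": 0},
    {"dx": -0.18, "dy": 0.018, "dz": 0.25, "ax": 0, "ay": 0, "az": 0},
    {"dx": -0.18, "dy": 0.018, "dz": 0.5, "ax": 0, "ay": 0, "az": 0},
    {"dx": -0.2, "dy": 0.03, "dz": 0.75, "ax": 0, "ay": 0, "az": 0},
    {"dx": -0.4, "dy": 0.2, "dz": 0.75, "ax": 0, "ay": 0, "az": 0},
    {"dx": -0.6, "dy": 0.4, "dz": 0.75, "ax": 0, "ay": 0, "az": 0},
    {"dx": -0.74, "dy": 0.53, "dz": 0.75, "ax": 0, "ay": 0, "az": 0}
  ]
}}

```text
time: 32.45
position: [492.4, 58.1, 59.9]
orientation: [2.334, 2.103, 0.001]
wrist_force: [-0.3, -0.3, 0.3]
grip_width: 0.003
grip_force: 0.0
```

Emit:
{"op": "jog_arm", "data": {
  "increments": [
    {"dx": 0, "dy": 0, "dz": 0, "ax": 0, "ay": 0, "az": 0},
    {"dx": 0, "dy": 0, "dz": -0.07, "ax": 0, "ay": 0, "az": 0},
    {"dx": 0, "dy": 0, "dz": -0.16, "ax": 0, "ay": 0, "az": 0},
    {"dx": 0, "dy": 0, "dz": -0.25, "ax": 0, "ay": 0, "az": 0},
    {"dx": 0, "dy": 0, "dz": -0.34, "ax": 0, "ay": 0, "az": 0},
    {"dx": 0, "dy": 0, "dz": -0.42, "ax": 0, "ay": 0, "az": 0},
    {"dx": 0, "dy": 0, "dz": -0.48, "ax": 0, "ay": 0, "az": 0},
    {"dx": 0, "dy": 0, "dz": -0.51, "ax": 0, "ay": 0, "az": 0}
  ]
}}

```text
time: 33.45
position: [493.4, 57.3, 8.6]
orientation: [-2.334, -2.102, 0.0]
wrist_force: [0.6, -0.6, -0.3]
grip_width: 0.001
grip_force: 0.0
```

```bash
python3 - <<'E'
from h import *
s=where(); p0=s['position'][:2]
# frame refined: true nest y = mine+2 ; cmd path for lever angle th, offset 16 behind grip, tool yaw = th
for i,th in enumerate([.25,.42,.59,.76,.93,1.10,1.27,1.44,1.55,1.62,1.7]):
    g=np.array([-11.5-62*np.cos(th),74-62*np.sin(th)]); q=g-16.5*np.array([np.sin(th),-np.cos(th)])
    d=(n2w(*q)-p0)/100; print(th,q.round(1),d.round(3),'az',round(th/np.pi,3))
E
```

```text
t 33.45 pos [493.4  57.3   8.6] nest [-78.  86.] yang(nest,deg) -0.04 tilt [-0.  0. -1.] F [ 0.6 -0.6 -0.3] w 0.0
0.25 [-75.7  74.6] [ 0.011 -0.115] az 0.08
0.42 [-74.8  63.8] [ 0.008 -0.224] az 0.134
0.59 [-72.2  53.2] [ 0.023 -0.332] az 0.188
0.76 [-67.8  43.2] [ 0.057 -0.436] az 0.242
0.93 [-61.8  34.2] [ 0.107 -0.532] az 0.296
1.1 [-54.3  26.2] [ 0.173 -0.619] az 0.35
1.27 [-45.6  19.7] [ 0.253 -0.693] az 0.404
1.44 [-35.9  14.7] [ 0.344 -0.753] az 0.458
1.55 [-29.3  12.4] [ 0.408 -0.783] az 0.493
1.62 [-24.9  11.3] [ 0.45  -0.798] az 0.516
1.7 [-19.9  10.4] [ 0.499 -0.812] az 0.541
```

Emit:
{"op": "jog_arm", "data": {
  "increments": [
    {"dx": 0.005, "dy": -0.02, "dz": 0, "ax": 0, "ay": 0, "az": 0.04},
    {"dx": 0.011, "dy": -0.09, "dz": 0, "ax": 0, "ay": 0, "az": 0.08},
    {"dx": 0.01, "dy": -0.17, "dz": 0, "ax": 0, "ay": 0, "az": 0.11},
    {"dx": 0.008, "dy": -0.224, "dz": 0, "ax": 0, "ay": 0, "az": 0.134},
    {"dx": 0.023, "dy": -0.332, "dz": 0, "ax": 0, "ay": 0, "az": 0.188},
    {"dx": 0.057, "dy": -0.436, "dz": 0, "ax": 0, "ay": 0, "az": 0.242},
    {"dx": 0.107, "dy": -0.532, "dz": 0, "ax": 0, "ay": 0, "az": 0.296},
    {"dx": 0.173, "dy": -0.619, "dz": 0, "ax": 0, "ay": 0, "az": 0.35}
  ]
}}

```text
time: 34.45
position: [510.8, -4.6, 9.0]
orientation: [-0.884, -3.014, -0.001]
wrist_force: [-0.6, 2.0, 1.1]
grip_width: 0.004
grip_force: 0.6
```

```bash
python3 - <<'E'
from h import *
s=where()
p=look('side','k.png')
for t in ('lever_grip','board'):
  for r in spotter.pinpoint(p,t)[:3]: print(t,round(r['conf'],2),w2n(*world(p,r['xyz'])[:2]).round(1))
E
```

```text
t 34.45 pos [510.8  -4.6   9. ] nest [-54.2  26.2] yang(nest,deg) 63.28 tilt [-0.     0.001 -1.   ] F [-0.6  2.   1.1] w 0.0
lever_grip 0.79 [-38.9  18.7]
board 0.86 [-212.8   41.8]
board 0.85 [  19.5 -296. ]
board 0.81 [37.8 75.8]
```

Emit:
{"op": "jog_arm", "data": {
  "increments": [
    {"dx": 0.04, "dy": -0.038, "dz": 0, "ax": 0, "ay": 0, "az": 0.027},
    {"dx": 0.08, "dy": -0.074, "dz": 0, "ax": 0, "ay": 0, "az": 0.054},
    {"dx": 0.126, "dy": -0.105, "dz": 0, "ax": 0, "ay": 0, "az": 0.08},
    {"dx": 0.171, "dy": -0.134, "dz": 0, "ax": 0, "ay": 0, "az": 0.108},
    {"dx": 0.203, "dy": -0.15, "dz": 0, "ax": 0, "ay": 0, "az": 0.126},
    {"dx": 0.235, "dy": -0.164, "dz": 0, "ax": 0, "ay": 0, "az": 0.143},
    {"dx": 0.256, "dy": -0.172, "dz": 0, "ax": 0, "ay": 0, "az": 0.155},
    {"dx": 0.277, "dy": -0.179, "dz": 0, "ax": 0, "ay": 0, "az": 0.166}
  ]
}}

```text
time: 35.6
position: [537.1, -22.2, 8.5]
orientation: [-0.085, -3.137, 0.0]
wrist_force: [-4.4, -1.0, 1.9]
grip_width: 0.003
grip_force: 2.2
```

```bash
python3 - <<'E'
from h import *
s=where()
p=look('side','k.png')
for t in ('lever_grip','board','cam_pivot'):
  for r in spotter.pinpoint(p,t)[:3]: print(t,round(r['conf'],2),w2n(*world(p,r['xyz'])[:2]).round(1))
E
```

```text
t 35.6 pos [537.1 -22.2   8.5] nest [-26.3  11.5] yang(nest,deg) 92.85 tilt [-0.003  0.    -1.   ] F [-4.4 -1.   1.9] w 0.0
lever_grip 0.44 [-9.6 15.1]
board 0.93 [-213.9   41.3]
board 0.9 [34.6 74.2]
board 0.68 [  17.1 -297.7]
cam_pivot 0.57 [-13.7  77.4]
```

Emit:
{"op": "jog_arm", "data": {
  "increments": [
    {"dx": 0.006, "dy": 0, "dz": 0, "ax": 0, "ay": 0, "az": 0},
    {"dx": 0.012, "dy": -0.001, "dz": 0, "ax": 0, "ay": 0, "az": 0},
    {"dx": 0.018, "dy": -0.002, "dz": 0, "ax": 0, "ay": 0, "az": 0},
    {"dx": 0.024, "dy": -0.002, "dz": 0, "ax": 0, "ay": 0, "az": 0},
    {"dx": 0.03, "dy": -0.003, "dz": 0, "ax": 0, "ay": 0, "az": 0},
    {"dx": 0.035, "dy": -0.003, "dz": 0, "ax": 0, "ay": 0, "az": 0},
    {"dx": 0.04, "dy": -0.004, "dz": 0, "ax": 0, "ay": 0, "az": 0},
    {"dx": 0.04, "dy": -0.004, "dz": 0, "ax": 0, "ay": 0, "az": 0}
  ]
}}

```text
time: 36.8
position: [538.9, -22.5, 8.3]
orientation: [-0.085, -3.131, -0.001]
wrist_force: [-14.6, -1.3, 9.8]
grip_width: 0.001
grip_force: 7.2
```

Emit:
{"op": "jog_arm", "data": {
  "increments": [
    {"dx": 0.005, "dy": 0, "dz": 0, "ax": 0, "ay": 0, "az": 0},
    {"dx": 0.01, "dy": 0, "dz": 0, "ax": 0, "ay": 0, "az": 0},
    {"dx": 0.015, "dy": 0, "dz": 0, "ax": 0, "ay": 0, "az": 0},
    {"dx": 0.02, "dy": 0, "dz": 0, "ax": 0, "ay": 0, "az": 0},
    {"dx": 0.02, "dy": 0, "dz": 0, "ax": 0, "ay": 0, "az": 0},
    {"dx": 0.02, "dy": 0, "dz": 0, "ax": 0, "ay": 0, "az": 0},
    {"dx": 0.02, "dy": 0, "dz": 0, "ax": 0, "ay": 0, "az": 0},
    {"dx": 0.02, "dy": 0, "dz": 0, "ax": 0, "ay": 0, "az": 0}
  ]
}}

```text
time: 37.8
position: [539.0, -22.5, 8.1]
orientation: [-0.084, -3.127, -0.001]
wrist_force: [-21.7, -1.9, 13.9]
grip_width: 0.007
grip_force: 10.2
```

Emit:
{"op": "jog_arm", "data": {
  "increments": [
    {"dx": -0.04, "dy": 0.004, "dz": 0, "ax": 0, "ay": 0, "az": 0},
    {"dx": -0.1, "dy": 0.01, "dz": 0, "ax": 0, "ay": 0, "az": 0},
    {"dx": -0.2, "dy": 0.02, "dz": 0, "ax": 0, "ay": 0, "az": 0},
    {"dx": -0.32, "dy": 0.03, "dz": 0.05, "ax": 0, "ay": 0, "az": 0},
    {"dx": -0.45, "dy": 0.03, "dz": 0.25, "ax": 0, "ay": 0, "az": 0},
    {"dx": -0.6, "dy": 0.03, "dz": 0.5, "ax": 0, "ay": 0, "az": 0},
    {"dx": -0.8, "dy": 0.03, "dz": 0.75, "ax": 0, "ay": 0, "az": 0},
    {"dx": -1, "dy": 0.03, "dz": 1, "ax": 0, "ay": 0, "az": 0}
  ]
}}

```text
time: 38.8
position: [443.8, -19.8, 110.1]
orientation: [0.085, 3.139, -0.0]
wrist_force: [0.0, -0.1, 0.2]
grip_width: 0.004
grip_force: 0.0
```

```bash
python3 - <<'E'
from h import *
s=where()
for n in ('side','top'):
  p=look(n,'z_'+n+'.png')
  for t in ('lever_grip','board','cam_pivot','side_stop','back_rail'):
    for r in spotter.pinpoint(p,t)[:3]: print(n,t,round(r['conf'],2),w2n(*world(p,r['xyz'])[:2]).round(1))
  print(list(rect(p,'board',10)))
E
```

```text
t 38.8 pos [443.8 -19.8 110.1] nest [-119.3    4.2] yang(nest,deg) 92.85 tilt [ 0.001 -0.    -1.   ] F [ 0.  -0.1  0.2] w 0.0
side lever_grip 0.65 [-8.  11.5]
side board 0.95 [  16.4 -298.5]
side board 0.88 [-211.6   39.9]
side board 0.74 [35.5 74.6]
side cam_pivot 0.78 [-12.   77.6]
side side_stop 0.76 [ 31.3 120.1]
side side_stop 0.17 [-6.7 12.8]
side back_rail 0.7 [68.4  0.5]
[(0.8, (350.3, 16.5), array([93.2, 62.2]), np.float64(-0.183)), (0.7, (541.6, -340.7), array([85.9, 63.2]), np.float64(0.722)), (0.65, (610.0, 36.2), array([97.6, 62.9]), np.float64(-0.114))]
top lever_grip 0.82 [-7.1 15. ]
top board 0.97 [  16.1 -298. ]
top board 0.96 [36.6 78.1]
top board 0.69 [-0.3 -1.6]
top cam_pivot 0.98 [-7.  80.5]
top side_stop 0.81 [ 31.6 121.7]
top back_rail 0.97 [71.1 -0.9]
[(0.71, (523.4, -220.6), array([154.5,  21.7]), np.float64(0.034)), (0.67, (608.5, 35.1), array([84.8, 63.5]), np.float64(-0.099)), (0.57, (547.4, -333.3), array([84.3, 62.8]), np.float64(0.706))]
```

```bash
python3 - <<'E'
from h import *
p=look('top'); g=p['img']
for x in (15,25,40,55): print('x',x,[tuple(int(v) for v in cv2.getRectSubPix(g,(1,1),tuple(map(float,proj(p,np.r_[n2w(x,y),10]))))[0,0]) for y in range(110,128,2)])
for y in (45,65,85,105): print('y',y,[tuple(int(v) for v in cv2.getRectSubPix(g,(1,1),tuple(map(float,proj(p,np.r_[n2w(x,y),10]))))[0,0]) for x in range(62,80,2)])
E
```

```text
x 15 [(215, 208, 178), (189, 189, 160), (131, 151, 124), (77, 120, 90), (55, 92, 69), (53, 67, 59), (61, 63, 62), (70, 70, 72), (75, 76, 77)]
x 25 [(75, 121, 87), (72, 122, 88), (64, 117, 84), (57, 109, 77), (53, 90, 67), (55, 67, 59), (60, 61, 61), (63, 63, 63), (61, 63, 63)]
x 40 [(62, 131, 90), (62, 129, 89), (61, 127, 88), (59, 117, 82), (55, 93, 68), (55, 67, 59), (59, 61, 60), (62, 64, 62), (61, 62, 61)]
x 55 [(60, 123, 85), (60, 120, 83), (59, 117, 82), (57, 110, 78), (54, 90, 68), (56, 69, 59), (62, 64, 63), (69, 70, 70), (72, 73, 74)]
y 45 [(60, 115, 82), (61, 120, 84), (62, 124, 87), (62, 118, 85), (60, 101, 77), (59, 78, 65), (60, 65, 62), (64, 65, 64), (65, 66, 65)]
y 65 [(116, 151, 125), (86, 136, 102), (67, 129, 90), (61, 119, 84), (60, 100, 76), (59, 76, 65), (60, 64, 62), (63, 64, 64), (64, 64, 64)]
y 85 [(59, 121, 84), (61, 125, 87), (61, 125, 87), (60, 117, 83), (58, 98, 74), (57, 76, 64), (60, 64, 61), (61, 62, 62), (63, 64, 64)]
y 105 [(62, 121, 86), (62, 124, 87), (62, 126, 88), (61, 119, 85), (59, 100, 75), (57, 75, 63), (58, 63, 60), (61, 63, 62), (63, 63, 63)]
```

Board green runs straight into the black of the stop and the rail, with no bright plate between them along either edge, so it is seated. I'm handing in.

```bash
python3 -c "
from cell import manip
print(manip.job_done())"
```

```text
the job is handed in; nothing more can be done
None
```

I handed the job in. By camera the board sits square against the back rail and side stop, and the lever is swung to its end stop. The hand-in gave no verdict, and I did not measure the cam's force on the board.

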